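# Clamp the camera in the bench fixture

### The arm

A 6-joint arm with a two-finger parallel gripper is mounted at the origin on the work surface. World frame = base frame: x ahead of the robot, y to its left, z up, the work surface at z = 0. Lengths are in m, angles in rad, forces in N, time in s.
With the tool pointing down it reaches from about 0.225 to 0.875 m from the base axis. Payload 3.4 kg.
Tool frame: the origin (TCP) lies on the centre line of the jaws, within the pads' length; the fingertips stand 11 mm ahead of it and the grasp point (between the pads) lies 8 mm behind it; y points along the fingers, x is the direction in which the jaws open and shut, and the axes are right-handed (so a half turn about y gives the same grasp; the last joint's range is limited). The gripper opens to 85 mm and grips with 20 to 120 N. Pads are 22 mm wide; open, the fingers measure 114 mm over their backs; the gripper's body (76 mm by 85 mm) begins 54 mm behind the grasp point. The pads swing forward as they close: fully open they stand 13 mm farther back than shut.
Start: joints at [-0.121, 0.276, 1.505, -0, 1.361, -0.121], TCP at [0.575, -0, 0.242] pointing down, gripper open.
Joint ranges: [-2.89, 2.89], [-0.75, 2.08], [0.22, 2.7], [-1.18, 4.32], [0.11, 2.71], [-2.7, 2.7]. Speed limits (rad/s): [2.57, 2.57, 3.14, 3.14, 3.14, 3.14].

### API

Orientations are given as [roll, pitch, yaw] about the fixed x, y, z axes, in that order (R = Rz(yaw) Ry(pitch) Rx(roll)).
In Python, from station import bot gives the robot as it stands.
- The arm moves only by the shell command python3 -m handwheel 'ROWS'. ROWS is JSON, a list of rows, each a list of 7 numbers: the shift along the world's x, y, z in m, then the turn, a rotation vector about the world's x, y, z in rad, then the gripper's target within -1 to 1 (fully open at 1, half-way at 0, shut at -1). A call has 1 to 20 rows; each row is the pose to reach, as a shift and turn from the pose measured when the call began; what a row does not reach only later rows make up. A row lasts 1/12 s, in which the tool goes at most 41.7 mm and 7.16 degrees, less where a joint would pass 70% of its speed; a pose out of reach is approached as far as the arm can. A call with a gripper value outside its range is refused whole. The fingers move at their own pace and stop on an object; the grip force is fixed at half the most. Time passes only in rows, so rows that repeat a pose let the fingers close. It gives the time, the measured TCP pose, the force and the opening at its end, in the units of the state.
- bot.get_obs(): the state, without advancing time (a new reading comes with each control period).
- bot.capture(name): name is "scene" or "side" or "wrist"; returns a dict with "color" (420x560x3 uint8, red, green, blue), "fx", "fy", "cx", "cy" (pixels), "k1" (the pictures are not rectified: a ray, as slopes to the right and down, at radius r is drawn at 1 + k1 r^2 times it, then the intrinsics apply), "position" and "attitude" of the camera in the world; the wrist camera has in their place "hand_eye" (4x4, takes a point from camera to tool coordinates, whose origin is the TCP and whose axes are the tool frame's). Camera axes: x right, y down, z forward; pixel columns grow to the right and rows downward; lengths in m; the calibration is good to about 2 mm. A picture is of the moment at which its call begins: read the wrist's pose just before it. There is no depth.
- bot.job_done(): hands the job in, once; it reports no verdict.
The state is a dict: "t": time; "joint_positions": joint angles; "qd": joint speeds; "tau": joint torques, N m; "tcp_pos": TCP position; "ee_rot": TCP orientation; "ft_force": force on the tool from outside, world axes, zero at the start; "torque": the same for the moment, N m; "grip_width": finger opening in m.
Only numpy, scipy, OpenCV 4.12 (cv2) and the standard library are available. Lean on these libraries where they do the work, as an engineer would, in place of code of your own. Each camera call takes 0.05 s, during which the arm holds its last target.

### The job

A security camera lies in the cradle of the bench fixture, ready for its bracket. Swing the fixture's clamp strap over the camera as far as its stop, then push the cam lever fully down so that the strap's foot holds the camera tight. There is nothing to pick up: just push the strap and the lever with the fingers, and leave the camera lying as it is in the cradle and the loose things round the fixture where they are.

Things in the scene. Friction and masses are not known exactly. Their poses are not given: they have to be found in the camera images.
- fixture: Aluminium base plate of the clamping fixture, 180 x 250 mm (its x, y) and 14 mm thick, fixed to the desk. Origin: on the desk under the axis of the upright stud on which the strap swings. The camera cradle lies on its +y side, with the barrel's axis along x, 80 mm from the stud axis. A stop pin, 12 mm thick and reaching 120 mm above the desk, stands at x -20, y -44 mm; the strap's heel end comes to rest against it.
- strap_swing (a joint): Swing of the strap (with stud and lever) about the vertical stud, rad. 0: parked, the strap pointing along the fixture's x, y direction at 195 deg (anticlockwise from its +x, seen from above). It grows as the strap turns clockwise seen from above, to 1.833 rad at the stop, where the strap points along the fixture's +y, square across the camera. Light friction (about 1.5 N at the strap's end); it stays where it is left.
- strap_end (a point): Point inside the steel strap bar, 80 mm from the stud axis, right above the foot. The bar is 26 mm wide and 14 mm thick, underside 110 and top 124 mm above the desk with the lever fully open (up to 2 mm lower if it starts a little down). It ends 15 mm beyond this point and 50 mm behind the stud. 18 mm lie free between it and the barrel's top (92 mm up). A nut stands 9 mm above the bar here.
- clamp_foot: Round black rubber foot, 24 mm across, that hangs under the strap at strap_end and springs up a few millimetres. Origin: centre of its underside, 95 mm above the desk with the lever fully open (3 mm clear of the barrel's top). The lever drives it down, 6 mm over its whole throw.
- cam_lever (a joint): Turn of the cam lever about its level pin, rad. 0: fully open, the lever rising 75 deg above level and leaning back, away from the strap's end. It grows as the lever is pushed backwards and down, to 1.222 rad: fully down, 5 deg above level and pointing straight back from the strap's end. Friction (about 3 N at the grip); it stays where it is left.
- cam_pin (a point): Centre of the lever's level pin, on the stud axis, 140 mm above the desk.
- lever_grip (a point): Centre of the lever's flat black grip, 90 mm from the pin. The grip is 60 mm long, 26 mm wide and 14 mm thick; its end is 120 mm from the pin. This centre lies 4 mm off the line that leaves the pin at the lever's angle, on the side that is on top when the lever is down and that faces the strap's end when it is open, so the grip's pushing face is 11 mm off that line. The lever always swings in the upright plane through the strap's centre line.
- camera: White cylindrical security camera, 60 mm across and 150 mm long, 0.3 to 0.6 kg, lying loose in the V cradle. Origin: centre of the barrel, 62 mm above the desk; x along the barrel, to the lens.
- wall_bracket: Loose wall bracket for a camera, standing on its 68 mm round flange, 84 mm tall. Origin: centre of its underside.
- grease_jar: Small jar, 52 mm across, 58 mm tall. Origin: centre of its underside.
- tape_roll: Black roll of tape lying flat, 76 mm across, 20 mm high. Origin: centre of its underside.
- screwdriver: Screwdriver with a black handle lying on the desk, 200 mm long, 26 mm thick at the handle. Origin: half-way along it, on the desk; x towards its tip.
Not all that is in view belongs to the job. What is shaped like the camera but turquoise is not meant.

How it is judged:
On the way, in this order (a step that is already met when the one before it is completed fails the run):
1. the strap is swung over the camera, to its stop, with the lever still up (value of joint strap_swing above 1.74 rad and value of joint cam_lever below 0.6 rad), for 0.1 s.
2. the cam lever is pushed fully down and the foot presses on the camera (value of joint cam_lever above 1.13 rad and contact force between clamp_foot and camera above 5 N), for 0.2 s.
At the end, for the whole second after the job is handed in: The strap is over the camera within 0.11 rad (6 deg) of its stop, the cam lever is within 0.09 rad (5 deg) of fully down, the foot presses on the camera with more than 5 N, and the camera is at rest within 8 mm of where it lay (all of step 2 and value of joint strap_swing above 1.72 rad and distance of camera from where it was at the start of the episode below 0.008 m and linear speed of camera below 0.02 m/s); the robot touches nothing.
It fails at once if the lever is pushed down before the strap is over the camera (value of joint cam_lever above 0.7 rad and value of joint strap_swing below 1.6 rad).
It fails at once if the camera is lifted or shoved out of its place in the cradle (over 12 mm) (distance of camera from where it was at the start of the episode above 0.012 m).
It fails at once if a loose thing beside the fixture is moved (over 15 mm) (distance of any of wall_bracket, grease_jar, tape_roll, screwdriver from where it was at the start of the episode above 0.015 m).
It also fails if it takes over 48 s, if anything falls off the work surface, if the arm or the gripper's body presses on something with over 40 N, if the wrist force passes 120 N, or if a joint passes its speed limit or range.

## Working session

There is one attempt and no reset: what is moved stays moved. The work goes in short steps, Python scripts to look and compute and a shell command to move; the robot and the scene stay as the last step left them, time stands still between calls to the robot, and variables do not carry over. Pictures are saved under pics/ and viewed, and the job is handed in when it is done.

```bash
mkdir -p pics; ls; python3 - <<'E'
from station import bot
import cv2
o=bot.get_obs(); print(o)
for n in ("scene","side","wrist"):
    c=bot.capture(n); cv2.imwrite(f"pics/{n}0.png",c["color"][:,:,::-1]); print({k:v for k,v in c.items() if k!="color"})
E
```

```text
pics
{'t': 0.0, 'joint_positions': array([-1.21020130e-01,  2.76614782e-01,  1.50614447e+00,  7.87153908e-06,
        1.36069903e+00, -1.20995611e-01]), 'qd': array([ 0.00090507, -0.0003381 , -0.00036061,  0.00025472,  0.0006918 ,
       -0.00063309]), 'tau': array([ 6.20495921e-04, -4.16768074e+01, -2.45808578e+01, -1.52056768e-04,
        1.11346930e-02,  1.69860516e-05]), 'tcp_pos': array([5.74488416e-01, 4.79937389e-05, 2.41423896e-01]), 'ee_rot': array([-1.57056351e+00,  1.85105515e-03, -2.59517642e-05]), 'ft_force': array([ 0.48338396, -0.3930708 , -0.40435854]), 'torque': array([ 0.01623378,  0.01350888, -0.00754802]), 'grip_width': 0.08530981687962802}
{'fx': 393.63286436090084, 'fy': 393.63286436090084, 'cx': 281.24594258063513, 'cy': 214.11201497275783, 'k1': 0.028320124172544155, 'position': array([ 1.3515112 , -0.20785638,  0.70140217]), 'attitude': array([-2.13248406,  0.01418353,  1.19881722])}
{'fx': 512.2765142148232, 'fy': 512.2765142148232, 'cx': 278.8155346817103, 'cy': 205.410615254175, 'k1': -0.14189217964528392, 'position': array([ 0.1957496 , -0.81695111,  0.68085055]), 'attitude': array([-2.06964987, -0.0137703 , -0.38569677])}
{'fx': 339.5465075739009, 'fy': 339.5465075739009, 'cx': 280.1454112828245, 'cy': 206.78865234886445, 'k1': -0.03234396813009981, 'hand_eye': array([[ 9.99998945e-01,  2.10732506e-04, -1.43741596e-03,
         7.79728891e-04],
       [ 1.42833164e-03, -3.23370823e-01,  9.46271246e-01,
        -1.31837155e-01],
       [-2.65408270e-04, -9.46272300e-01, -3.23370783e-01,
         8.23567767e-02],
       [ 0.00000000e+00,  0.00000000e+00,  0.00000000e+00,
         1.00000000e+00]])}
```

View pics/scene0.png

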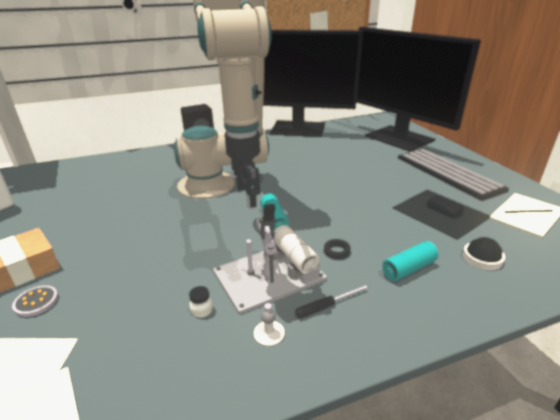

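View pics/side0.png

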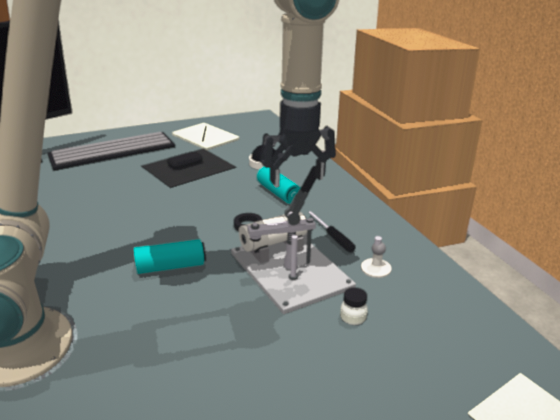

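View pics/wrist0.png

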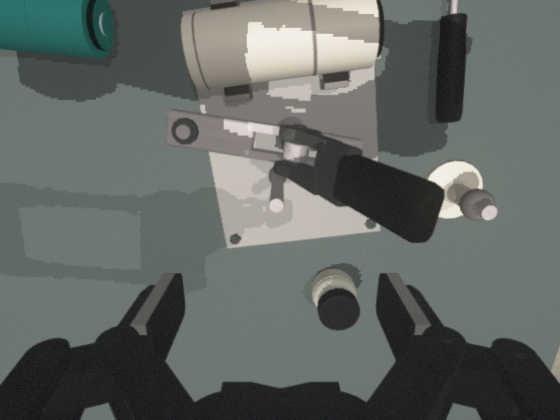

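```bash
cat > h.py <<'E'
import numpy as np, cv2
from scipy.spatial.transform import Rotation as R
from station import bot
def cap(n):
    o=bot.get_obs(); c=bot.capture(n)
    if n=="wrist":
        T=np.eye(4);T[:3,:3]=R.from_euler('xyz',o['ee_rot']).as_matrix();T[:3,3]=o['tcp_pos'];c['T']=T@c['hand_eye']
    else:
        T=np.eye(4);T[:3,:3]=R.from_euler('xyz',c['attitude']).as_matrix();T[:3,3]=c['position'];c['T']=T
    return c
def ray(c,px):
    d=(np.array(px,float)-[c['cx'],c['cy']])/[c['fx'],c['fy']]
    s=d.copy()
    for _ in range(20): s=d/(1+c['k1']*(s@s))
    v=c['T'][:3,:3]@np.array([s[0],s[1],1]); return c['T'][:3,3],v/np.linalg.norm(v)
def onz(c,px,z):
    p,v=ray(c,px); return p+v*(z-p[2])/v[2]
def proj(c,P):
    q=np.linalg.inv(c['T'])@np.append(P,1); s=q[:2]/q[2]; s=s*(1+c['k1']*(s@s)); return s*[c['fx'],c['fy']]+[c['cx'],c['cy']]
def tri(*cp):
    A=np.zeros((3,3));b=np.zeros(3)
    for c,px in cp:
        p,v=ray(c,px);M=np.eye(3)-np.outer(v,v);A+=M;b+=M@p
    return np.linalg.solve(A,b)
def crop(c,x0,y0,x1,y1,k,name):
    cv2.imwrite('pics/'+name,cv2.resize(c['color'][y0:y1,x0:x1,::-1],None,fx=k,fy=k,interpolation=cv2.INTER_CUBIC))
E
python3 - <<'E'
from h import *
w=cap("wrist");s=cap("side");e=cap("scene")
crop(w,160,0,500,260,2.3,'wc.png');crop(s,200,170,400,330,4,'sc.png');crop(e,180,180,380,340,4,'ec.png')
for n,p,z in [("cornBL",(228,247),.014),("cornBR",(382,231),.014),("stop",(277,205),.12),("nut",(185,130),.133),("pin",(295,148),.14),("gripend",(430,215),.25),("jar",(338,310),.058),("bracket",(485,210),.084)]:
    print(n,onz(w,p,z).round(4))
E
```

```text
cornBL [ 0.5136 -0.0901  0.014 ]
cornBR [ 0.6916 -0.0697  0.014 ]
stop [ 0.5724 -0.0027  0.12  ]
nut [0.5085 0.0568 0.133 ]
pin [0.5851 0.0453 0.14  ]
gripend [0.6336 0.0369 0.25  ]
jar [ 0.6383 -0.1453  0.058 ]
bracket [ 0.7618 -0.0194  0.084 ]
```

View pics/wc.png

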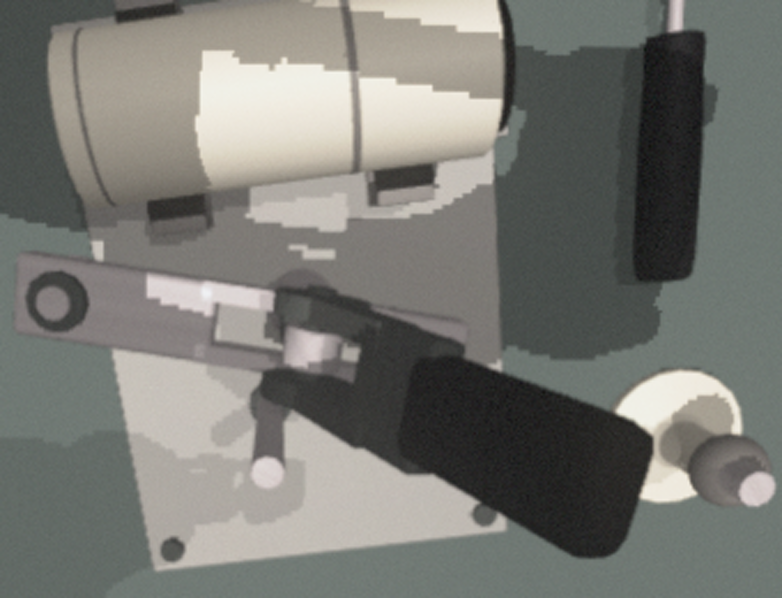

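View pics/sc.png

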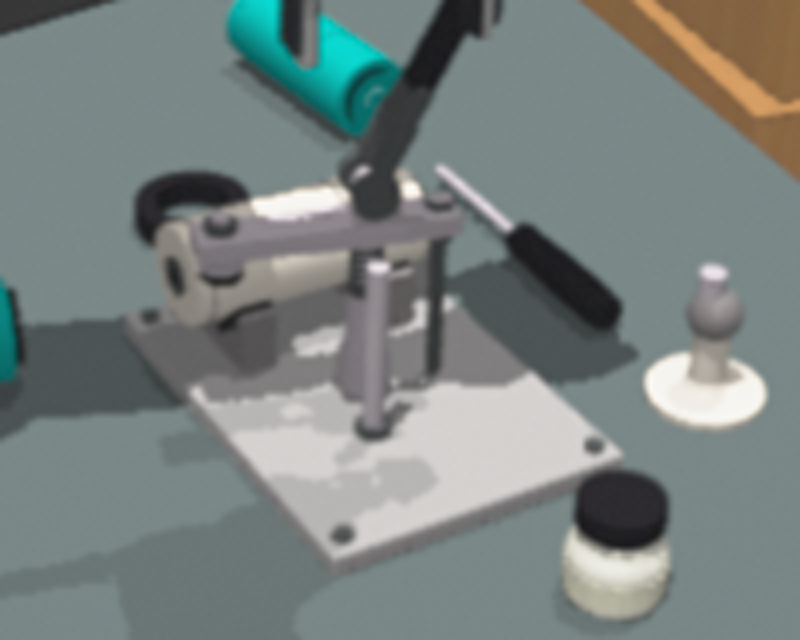

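View pics/ec.png

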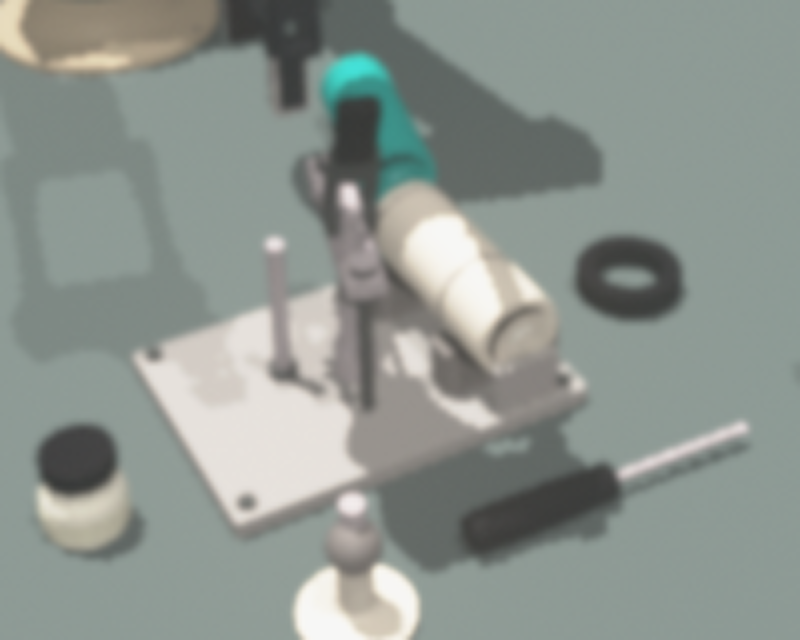

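The wrist view shows the white camera at the top (185–380, 0–90). The strap runs from its nut (185,130) to the stud/pin (295,148), the stop pin tip is at (277,205), and the lever grip leans back to (430,215). The white barrel in the cradle is the one meant; the teal cylinders are decoys. I get stud ≈ (0.586, 0.044), fixture yaw ≈ 6.5° and strap direction ≈ 170° in world. Next I'll shut the fingers and move to the -y side of the strap's end, staying high.

```bash
python3 -m handwheel '[[-0.035,0.005,0,0,0,0,-1],[-0.069,0.01,0,0,0,0,-1],[-0.069,0.01,0,0,0,0,-1],[-0.069,0.01,-0.03,0,0,0,-1],[-0.069,0.01,-0.06,0,0,0,-1],[-0.069,0.01,-0.06,0,0,0,-1],[-0.069,0.01,-0.06,0,0,0,-1],[-0.069,0.01,-0.06,0,0,0,-1]]'; python3 - <<'E'
from h import *
for n in("wrist","side"):
    w=cap(n); cv2.imwrite(f'pics/{n}1.png',w['color'][:,:,::-1])
E
```

```text
t: 0.97
tcp_pos: [0.5069, 0.0099, 0.1831]
ee_rot: [-1.571, -0.001, -0.0]
ft_force: [0.7, 0.0, 0.3]
grip_width: 0.0001
```

View pics/wrist1.png

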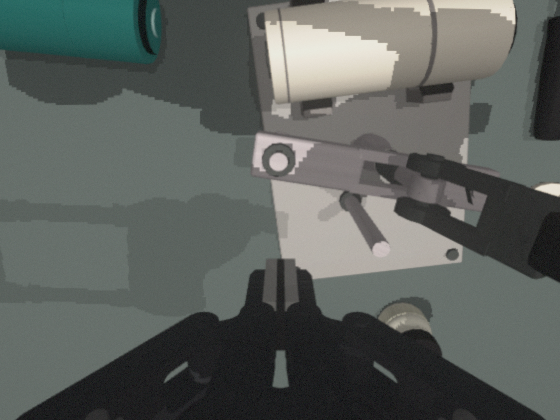

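View pics/side1.png

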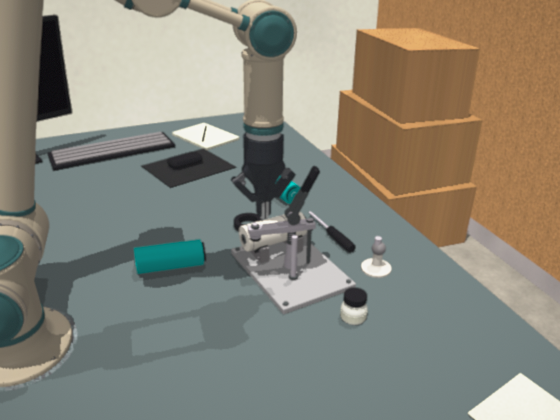

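```bash
python3 - <<'E'
from h import *
w=cap("wrist");s=cap("side")
print('nut',onz(w,(280,160),.133),'stop',onz(w,(381,249),.12), 'pin', onz(w,(424,188),.14))
crop(s,230,150,330,260,5.4,'sc1.png')
print('tip',proj(w,[.507,.01,.172]), proj(s,[.507,.01,.172]), 'corners', onz(w,(288,278),.014),onz(w,(463,261),.014))
E
```

```text
nut [0.50796738 0.05662317 0.133     ] stop [ 0.57243207 -0.00320064  0.12      ] pin [0.58569363 0.0428312  0.14      ]
tip [278.09626501 272.19119274] [263.87496082 217.44229167] corners [ 0.51613955 -0.08717914  0.014     ] [ 0.69193228 -0.06864335  0.014     ]
```

View pics/sc1.png

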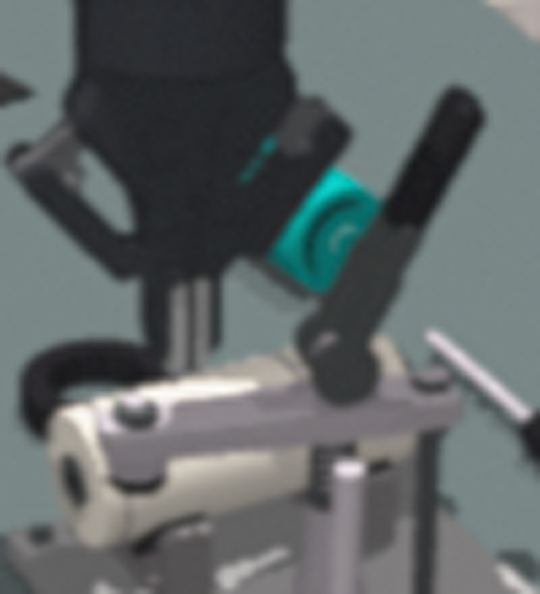

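Fingertips check out: predicted (264,217) against the same place in the side view. The nut is at wrist (280,160). I'll work out the arc.

```bash
python3 - <<'E'
import numpy as np
S=np.array([.586,.0435]);c=np.array([.5069,.0099])
for a in [170.5,162,154,146,138,130,122,114,106,100,96.5,93]:
    t=np.radians(a);u=np.array([np.cos(t),np.sin(t)]);n=np.array([-u[1],u[0]])
    p=S+.076*u+(.013+abs(n[0])*.0145+abs(n[1])*.011)*n
    print(a,(p-c).round(4),p.round(4))
E
python3 -m handwheel '[[0,0,-0.03,0,0,0,-1],[0,0,-0.06,0,0,0,-1],[0,0,-0.064,0,0,0,-1],[0,0,-0.064,0,0,0,-1]]'
```

```text
170.5 [-0.0002  0.0203] [0.5067 0.0302]
162 [-0.0018  0.0305] [0.5051 0.0404]
154 [-0.002   0.0406] [0.5049 0.0505]
146 [-0.0008  0.051 ] [0.5061 0.0609]
138 [0.002  0.0615] [0.5089 0.0714]
130 [0.0064 0.0718] [0.5133 0.0817]
122 [0.0124 0.0816] [0.5193 0.0915]
114 [0.0201 0.0905] [0.527  0.1004]
106 [0.0293 0.0984] [0.5362 0.1083]
100 [0.0372 0.1034] [0.5441 0.1133]
96.5 [0.042  0.1059] [0.5489 0.1158]
93 [0.0471 0.108 ] [0.554  0.1179]
t: 1.5
tcp_pos: [0.5059, 0.01, 0.1186]
ee_rot: [-1.571, 0.001, -0.0]
ft_force: [0.2, -0.0, 0.6]
grip_width: -0.0002
```

```bash
python3 -m handwheel '[[0,0.01,0,0,0,0,-1],[0,0.02,0,0,0,0,-1],[0,0.026,0,0,0,0,-1],[-0.001,0.031,0,0,0,0,-1],[-0.001,0.036,0,0,0,0,-1],[-0.001,0.041,0,0,0,0,-1],[0,0.046,0,0,0,0,-1],[0,0.051,0,0,0,0,-1],[0.001,0.056,0,0,0,0,-1],[0.003,0.061,0,0,0,0,-1],[0.005,0.067,0,0,0,0,-1],[0.007,0.072,0,0,0,0,-1],[0.01,0.077,0,0,0,0,-1],[0.013,0.082,0,0,0,0,-1],[0.013,0.082,0,0,0,0,-1]]'; python3 - <<'E'
from h import *
for n in("wrist","side"):
    w=cap(n); cv2.imwrite(f'pics/{n}2.png',w['color'][:,:,::-1])
E
```

```text
t: 2.75
tcp_pos: [0.5194, 0.0932, 0.1184]
ee_rot: [-1.569, 0.001, 0.0]
ft_force: [-0.3, 0.2, 0.1]
grip_width: 0.0002
```

View pics/wrist2.png

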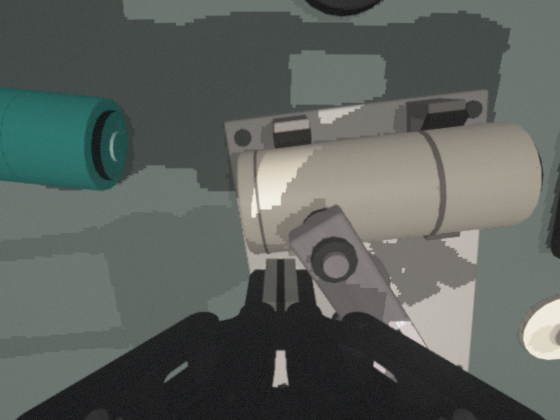

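View pics/side2.png

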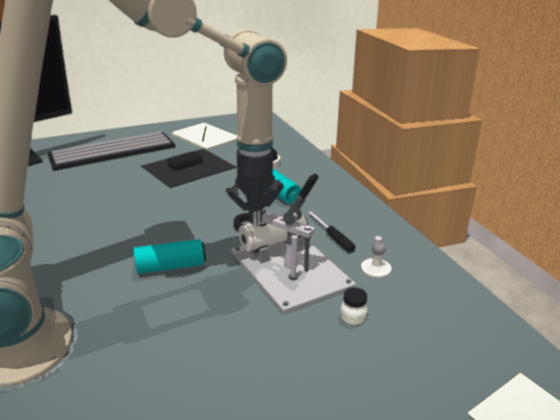

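The strap swings as planned: its nut is now at wrist (335,260), about 120° in world, and the lever is still up. I'll carry on gently to the stop.

```bash
python3 -m handwheel '[[0.004,0.003,0,0,0,0,-1],[0.008,0.007,0,0,0,0,-1],[0.012,0.011,0,0,0,0,-1],[0.017,0.015,0,0,0,0,-1],[0.021,0.018,0,0,0,0,-1],[0.025,0.020,0,0,0,0,-1],[0.028,0.021,0,0,0,0,-1],[0.030,0.022,0,0,0,0,-1],[0.032,0.022,0,0,0,0,-1],[0.032,0.022,0,0,0,0,-1],[0.032,0.022,0,0,0,0,-1]]'; python3 - <<'E'
from h import *
w=cap("wrist"); cv2.imwrite(f'pics/wrist3.png',w['color'][:,:,::-1])
E
```

```text
t: 3.77
tcp_pos: [0.5495, 0.1147, 0.1182]
ee_rot: [-1.57, 0.005, 0.0]
ft_force: [-4.2, -1.2, 1.4]
grip_width: -0.0003
```

View pics/wrist3.png

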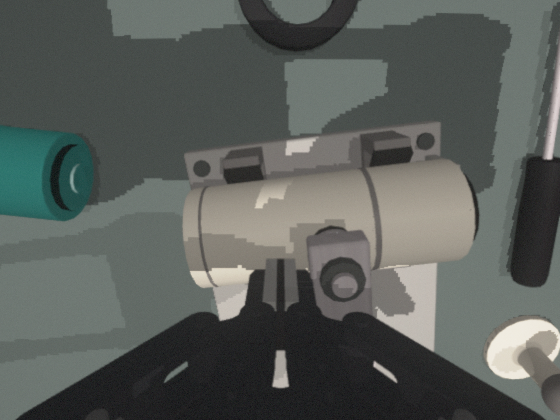

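```bash
python3 -m handwheel '[[0.002,0,0,0,0,0,-1],[0.004,0,0,0,0,0,-1],[0.006,0,0,0,0,0,-1],[0.006,0,0,0,0,0,-1],[0.006,0,0,0,0,0,-1]]'; python3 - <<'E'
from h import *
w=cap("wrist"); print(onz(w,(344,286),.133))
E
```

```text
t: 4.23
tcp_pos: [0.5502, 0.1147, 0.1178]
ee_rot: [-1.57, 0.016, 0.0]
ft_force: [-12.6, -1.2, 7.8]
grip_width: -0.0004
[0.57618297 0.12434244 0.133     ]
```

Pushing 6 mm further moved the tool only 0.7 mm while the force rose to about 13 N, so the strap is at its stop. I'll back off and lift.

```bash
python3 -m handwheel '[[-0.015,0,0,0,0,0,-1],[-0.025,0,0,0,0,0,-1],[-0.025,0,0.03,0,0,0,-1],[-0.025,0,0.07,0,0,0,-1],[-0.025,0,0.11,0,0,0,-1],[-0.025,0.0,0.15,0,0,0,-1],[-0.025,0.0,0.17,0,0,0,-1],[-0.025,0.0,0.17,0,0,0,-1]]'; python3 - <<'E'
from h import *
for n in("wrist","side","scene"):
    w=cap(n); cv2.imwrite(f'pics/{n}4.png',w['color'][:,:,::-1])
    if n=="side": crop(w,230,130,350,260,4.6,'sc4.png')
    if n=="scene": crop(w,200,160,340,300,4.2,'ec4.png')
E
```

```text
t: 4.95
tcp_pos: [0.5289, 0.1153, 0.2942]
ee_rot: [-1.568, 0.001, 0.0]
ft_force: [-0.1, -0.8, 0.7]
grip_width: -0.0003
```

View pics/wrist4.png

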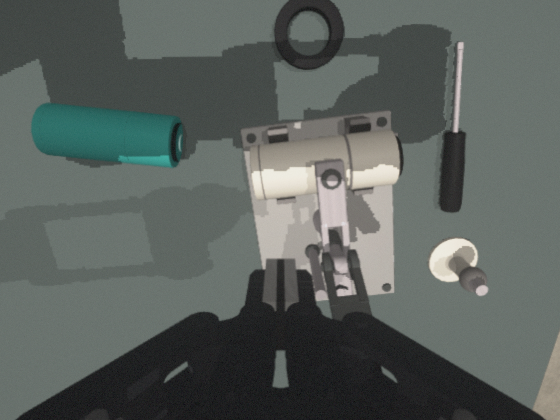

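View pics/sc4.png

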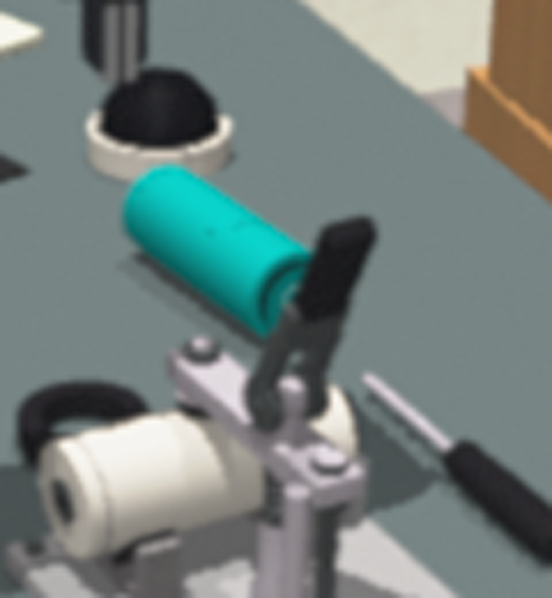

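View pics/ec4.png

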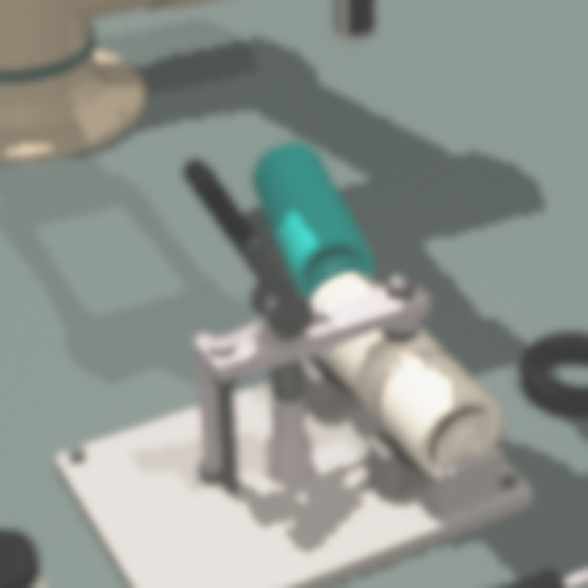

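```bash
python3 - <<'E'
from h import *
s=cap("side");e=cap("scene")
P=tri((s,(306.5,179)),(e,(246.2,200)));print('tip',P,'reproj',proj(s,P),proj(e,P))
S=np.array([.586,.0435]);b=np.array([.113,-.9936])
for el in (75,70,66,62,58,54):
    t=np.radians(el);Q=np.append(S+b*.12*np.cos(t),.14+.12*np.sin(t));print(el,Q.round(3),proj(s,Q).round(1),proj(e,Q).round(1))
for el in (66,60,50,40,30,20,10,5,2):
    t=np.radians(el);r=.092; # contact point on face
    f=r*np.cos(t)+ -.011*(-np.sin(t))*-1; z=.14+r*np.sin(t)+.011*np.cos(t)
    print(el,'face back',round(f,4),'z',round(z,4),(S+b*f).round(4))
E
```

```text
tip [ 0.59071382 -0.0041665   0.24869507] reproj [306.59901768 179.17854214] [246.26897007 199.84083775]
75 [0.59  0.013 0.256] [302.6 172.5] [252.9 195.5]
70 [0.591 0.003 0.253] [305.2 175.9] [249.  197.7]
66 [ 0.592 -0.005  0.25 ] [307.2 178.9] [246.  199.7]
62 [ 0.592 -0.012  0.246] [309.1 182.1] [243.1 201.9]
58 [ 0.593 -0.02   0.242] [311.  185.5] [240.3 204.3]
54 [ 0.594 -0.027  0.237] [312.8 189.1] [237.6 206.8]
66 face back 0.0274 z 0.2285 [0.5891 0.0163]
60 face back 0.0365 z 0.2252 [0.5901 0.0073]
50 face back 0.0507 z 0.2175 [ 0.5917 -0.0069]
40 face back 0.0634 z 0.2076 [ 0.5932 -0.0195]
30 face back 0.0742 z 0.1955 [ 0.5944 -0.0302]
20 face back 0.0827 z 0.1818 [ 0.5953 -0.0387]
10 face back 0.0887 z 0.1668 [ 0.596  -0.0446]
5 face back 0.0907 z 0.159 [ 0.5962 -0.0466]
2 face back 0.0916 z 0.1542 [ 0.5963 -0.0475]
```

Lever tip in the side view is at (306.5,179) and in the scene view at (246,200). It triangulates to an elevation of about 66°, so the lever is open and the order of the steps is intact. I'll go to the +y side of the lever at its grip height.

```bash
python3 -m handwheel '[[0.03,-0.03,0,0,0,0,-1],[0.06,-0.06,-0.01,0,0,0,-1],[0.061,-0.065,-0.03,0,0,0,-1],[0.061,-0.065,-0.047,0,0,0,-1],[0.061,-0.065,-0.047,0,0,0,-1],[0.061,-0.065,-0.047,0,0,0,-1]]'; python3 - <<'E'
from h import *
o=bot.get_obs();print(o['tcp_pos'],o['ft_force'])
S=np.array([.586,.0435]);b=np.array([.113,-.9936])
for el in (66,60,54,48,42,36,30,24,18,12,8,5,3,0):
    t=np.radians(el);r=.1
    f=r*np.cos(t)-.011*np.sin(t); z=.14+r*np.sin(t)+.011*np.cos(t)
    q=S+b*f
    print(el,(np.array([q[0],q[1]+.011,z+.011])-o['tcp_pos']).round(4))
s=cap("side");crop(s,220,120,360,260,4.2,'sc5.png')
E
```

```text
t: 5.7
tcp_pos: [0.5844, 0.0497, 0.2369]
ee_rot: [-1.569, 0.023, -0.0]
ft_force: [-0.4, -0.1, 0.6]
grip_width: -0.0
[0.58440492 0.04969066 0.23688708] [-0.41244912 -0.09973496  0.57406445]
66 [ 0.0051 -0.0256  0.0099]
60 [ 0.0062 -0.0354  0.0062]
54 [ 0.0072 -0.0448  0.0015]
48 [ 0.0082 -0.0536 -0.0042]
42 [ 0.0092 -0.0617 -0.0108]
36 [ 0.01   -0.0692 -0.0182]
30 [ 0.0108 -0.0758 -0.0264]
24 [ 0.0114 -0.0815 -0.0352]
18 [ 0.012  -0.0863 -0.0445]
12 [ 0.0124 -0.0901 -0.0543]
8 [ 0.0126 -0.0921 -0.0611]
5 [ 0.0127 -0.0932 -0.0662]
3 [ 0.0128 -0.0938 -0.0697]
0 [ 0.0129 -0.0946 -0.0749]
```

View pics/sc5.png

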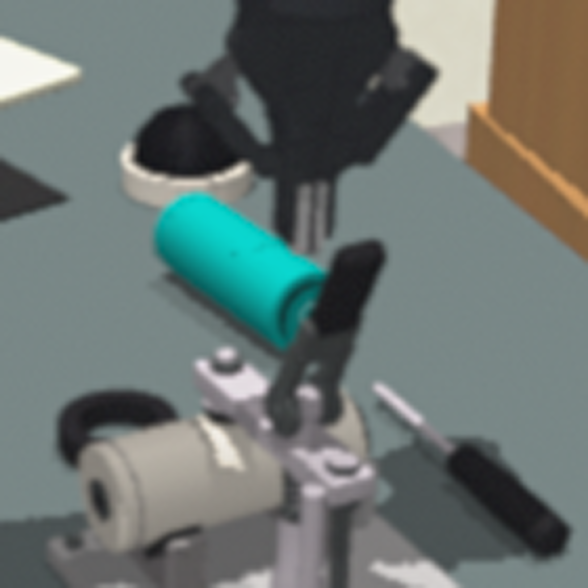

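```bash
python3 -m handwheel '[[0,0,0,0,0,0,-1],[0,0,0,0,0,0,-1],[0,0,0,0,0,0,-1]]'; python3 -c "
from h import *
print(bot.get_obs())"
```

```text
t: 6.0
tcp_pos: [0.5854, 0.0504, 0.2395]
ee_rot: [-1.57, 0.018, 0.001]
ft_force: [0.1, 0.4, -0.7]
grip_width: 0.0003
{'t': 6.0, 'joint_positions': array([-3.28723818e-02,  3.05971725e-01,  1.46838812e+00,  5.71071295e-04,
        1.38538693e+00, -3.39984790e-02]), 'qd': array([ 0.00014969, -0.00054129,  0.00431376,  0.00077253, -0.00246851,
        0.00060197]), 'tau': array([-5.25602605e-02, -4.31456387e+01, -2.44851583e+01,  1.34530386e-03,
        1.02089269e-01,  1.40012557e-04]), 'tcp_pos': array([0.5854281 , 0.05038468, 0.23952901]), 'ee_rot': array([-1.56962012e+00,  1.81246386e-02,  1.02638541e-03]), 'ft_force': array([ 0.08011954,  0.40135572, -0.65923705]), 'torque': array([ 0.01378947, -0.00131045,  0.03867848]), 'grip_width': 0.0003362803972475766}
```

```bash
python3 -m handwheel '[[0.004,-0.01,0.007,0,-0.018,0,-1],[0.004,-0.02,0.007,0,-0.018,0,-1],[0.004,-0.026,0.007,0,-0.018,0,-1],[0.005,-0.031,0.006,0,-0.018,0,-1],[0.005,-0.036,0.004,0,-0.018,0,-1],[0.006,-0.041,0.002,0,-0.018,0,-1],[0.006,-0.045,-0.001,0,-0.018,0,-1],[0.007,-0.05,-0.003,0,-0.018,0,-1],[0.007,-0.054,-0.007,0,-0.018,0,-1],[0.008,-0.058,-0.01,0,-0.018,0,-1],[0.008,-0.062,-0.013,0,-0.018,0,-1],[0.008,-0.062,-0.013,0,-0.018,0,-1]]'; python3 - <<'E'
from h import *
for n in("side",):
    w=cap(n); crop(w,220,120,360,260,4.2,'sc6.png')
E
```

```text
t: 7.0
tcp_pos: [0.5933, -0.0124, 0.2255]
ee_rot: [-1.57, 0.001, 0.0]
ft_force: [-0.7, 0.3, 1.1]
grip_width: -0.0002
```

View pics/sc6.png

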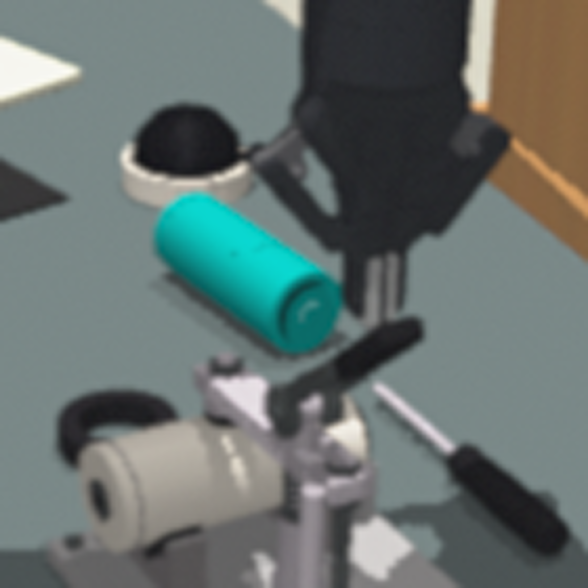

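```bash
python3 -m handwheel '[[0.001,-0.004,-0.004,0,0,0,-1],[0.001,-0.007,-0.007,0,0,0,-1],[0.002,-0.011,-0.011,0,0,0,-1],[0.002,-0.014,-0.015,0,0,0,-1],[0.002,-0.017,-0.02,0,0,0,-1],[0.003,-0.02,-0.024,0,0,0,-1],[0.003,-0.022,-0.028,0,0,0,-1],[0.003,-0.024,-0.033,0,0,0,-1],[0.003,-0.026,-0.038,0,0,0,-1],[0.003,-0.028,-0.043,0,0,0,-1],[0.004,-0.029,-0.046,0,0,0,-1],[0.004,-0.03,-0.05,0,0,0,-1],[0.004,-0.031,-0.055,0,0,0,-1],[0.004,-0.031,-0.055,0,0,0,-1]]'; python3 - <<'E'
from h import *
w=cap("side"); crop(w,220,120,360,260,4.2,'sc7.png')
E
```

```text
t: 8.22
tcp_pos: [0.5971, -0.0437, 0.1699]
ee_rot: [-1.571, 0.002, 0.0]
ft_force: [0.4, -0.0, 1.4]
grip_width: -0.0001
```

View pics/sc7.png

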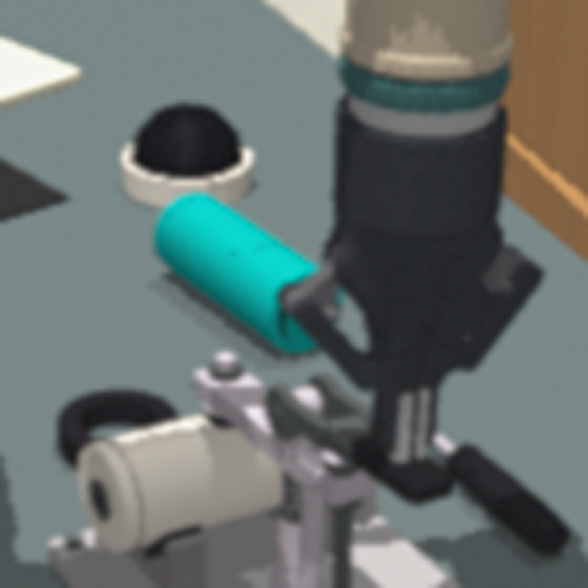

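```bash
python3 -m handwheel '[[0,0,-0.003,0,0,0,-1],[0,-0.001,-0.006,0,0,0,-1],[0,-0.001,-0.008,0,0,0,-1],[0,-0.001,-0.008,0,0,0,-1],[0,-0.001,-0.008,0,0,0,-1]]'
```

```text
t: 8.68
tcp_pos: [0.5982, -0.0435, 0.1677]
ee_rot: [-1.569, -0.004, 0.0]
ft_force: [-5.2, 1.7, 25.8]
grip_width: -0.0001
```

```bash
python3 -m handwheel '[[-0.001,0,-0.006,0,0,0,-1],[-0.001,0,-0.01,0,0,0,-1],[-0.001,0,-0.01,0,0,0,-1],[-0.001,0,-0.01,0,0,0,-1]]'
```

```text
t: 9.02
tcp_pos: [0.6011, -0.0433, 0.1668]
ee_rot: [-1.571, -0.018, 0.001]
ft_force: [-4.6, 1.1, 37.8]
grip_width: -0.0004
```

Hard stop: z fell only 0.9 mm while the force rose to 38 N. I'll lift clear and check.

```bash
python3 -m handwheel '[[0,0,0.02,0,0,0,-1],[0,0,0.05,0,0,0,-1],[0,0,0.09,0,0,0,-1],[0,-0.04,0.12,0,0,0,-1],[0,-0.08,0.12,0,0,0,-1],[0,-0.1,0.12,0,0,0,-1],[0,-0.1,0.12,0,0,0,-1],[0,-0.1,0.12,0,0,0,-1]]'; python3 - <<'E'
from h import *
w=cap("wrist"); cv2.imwrite('pics/wrist8.png',w['color'][:,:,::-1])
s=cap("side");crop(s,220,170,380,290,4.8,'sc8.png')
e=cap("scene");crop(e,180,160,340,280,4.8,'ec8.png')
S=np.array([.586,.0435]);b=np.array([.113,-.9936])
for el in (15,10,5):
    t=np.radians(el);Q=np.append(S+b*.12*np.cos(t),.14+.12*np.sin(t));print(el,proj(s,Q),(proj(s,Q)-[220,170])*4.8,proj(e,Q),(proj(e,Q)-[180,160])*4.8,proj(w,Q))
E
```

```text
t: 9.68
tcp_pos: [0.6006, -0.1439, 0.2861]
ee_rot: [-1.569, -0.016, -0.001]
ft_force: [0.3, 1.2, -0.5]
grip_width: -0.0003
15 [323.68096616 229.21397756] [497.66863757 284.22709231] [221.61857913 235.92487488] [199.76917981 364.43939942] [274.60436706 106.68716451]
10 [324.01933405 234.28340765] [499.29280343 308.56035671] [221.11744603 239.75894713] [197.36374095 382.84294621] [274.98129077 109.29588669]
5 [324.09664315 239.16664348] [499.66388713 331.99988871] [220.9882797  243.49987113] [196.74374257 400.79938143] [275.18713942 110.47202518]
```

View pics/sc8.png

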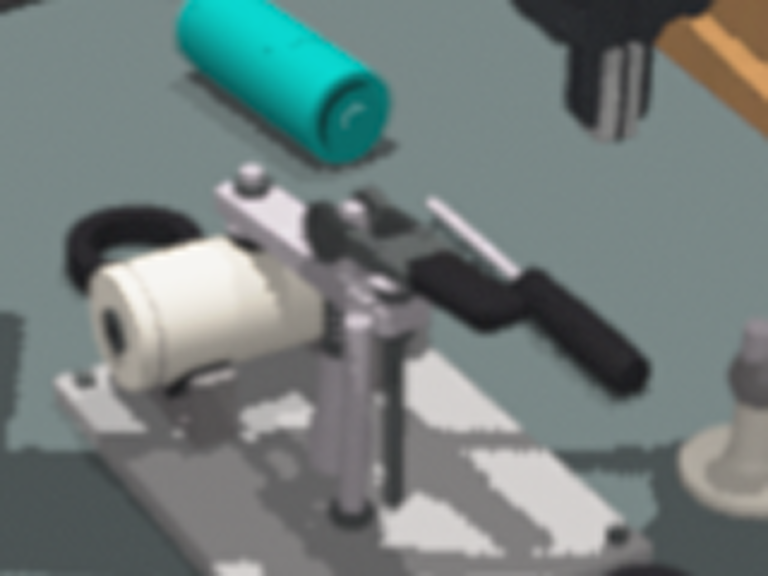

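View pics/ec8.png

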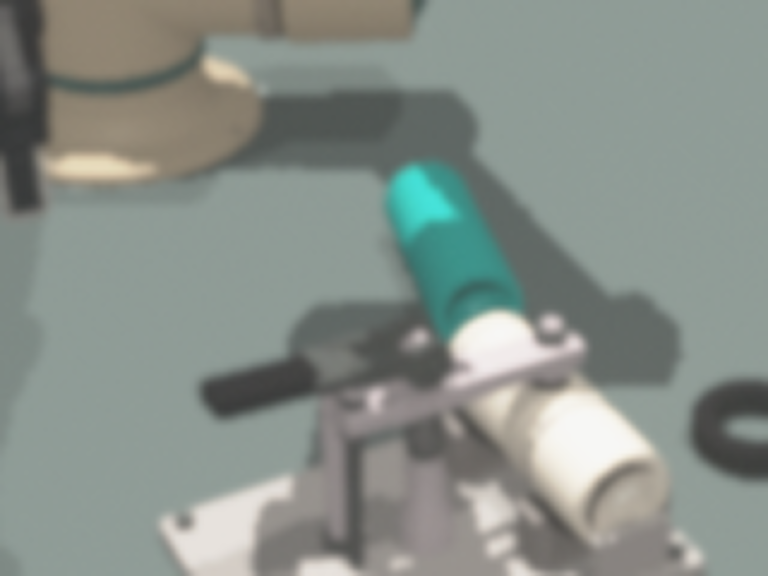

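View pics/wrist8.png

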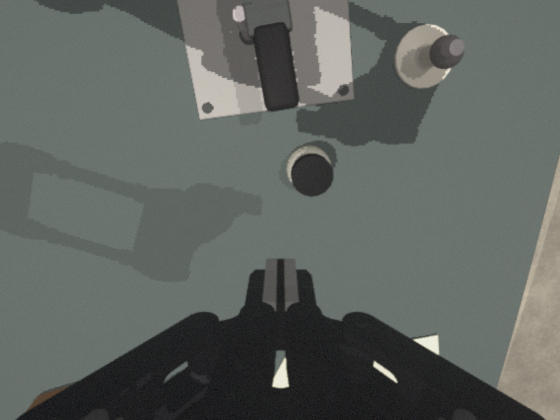

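```bash
python3 - <<'E'
from h import *
S=np.array([.586,.0435,.14]);b=np.array([.113,-.9936,0]);l=np.array([.9936,.113,0]);k=np.array([0,0,1.])
for n,x0,y0,f in (("side",280,200,10),("scene",205,215,10)):
    c=cap(n);im=cv2.resize(c['color'][y0:y0+55,x0:x0+75,::-1].copy(),None,fx=f,fy=f,interpolation=cv2.INTER_CUBIC)
    for el,col in ((5,(0,255,0)),(10,(0,0,255))):
        t=np.radians(el);d=b*np.cos(t)+k*np.sin(t);m=-b*np.sin(t)+k*np.cos(t)
        for r in (.06,.12):
            for o in(-.003,.011):
                for w in(-.013,.013):
                    p=(proj(c,S+d*r+m*o+l*w)-[x0-.5,y0-.5])*f-.5
                    cv2.circle(im,tuple(int(v) for v in p),4,col,-1)
    cv2.imwrite(f'pics/ov_{n}.png',im)
o=bot.get_obs();print(o['ft_force'])
E
```

```text
[ 0.39624685 -1.0789412  -0.94604153]
```

View pics/ov_side.png

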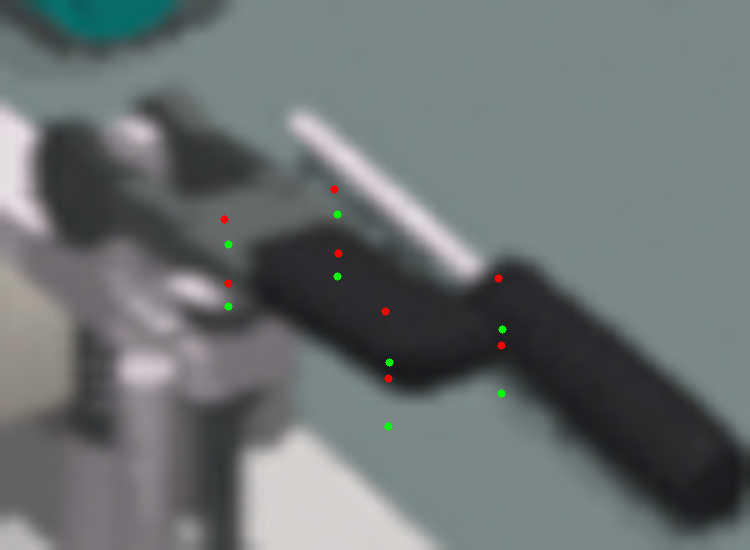

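View pics/ov_scene.png

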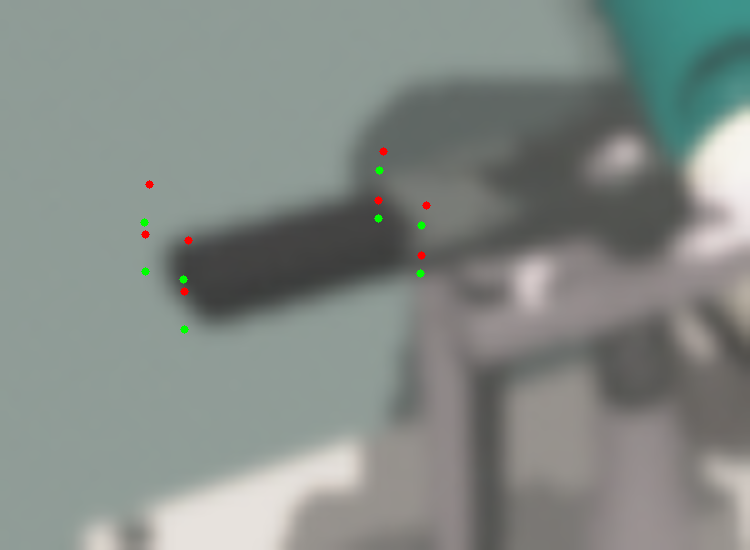

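The overlay puts the lever at about 7° in the side view and 4° in the scene view, against 5° at full throw. I'll touch it once more to rule out a spring-back.

```bash
python3 -m handwheel '[[-0.003,0.04,0,0,0.016,0,-1],[-0.003,0.08,0,0,0.016,0,-1],[-0.003,0.1,0,0,0.016,0,-1],[-0.003,0.1,-0.04,0,0.016,0,-1],[-0.003,0.1,-0.08,0,0.016,0,-1],[-0.003,0.1,-0.105,0,0.016,0,-1],[-0.003,0.1,-0.11,0,0.016,0,-1],[-0.003,0.1,-0.11,0,0.016,0,-1],[-0.003,0.1,-0.11,0,0.016,0,-1]]'
python3 -m handwheel '[[0,0,-0.002,0,0,0,-1],[0,0,-0.004,0,0,0,-1],[0,0,-0.006,0,0,0,-1],[0,0,-0.006,0,0,0,-1]]'
python3 -m handwheel '[[0,0,-0.002,0,0,0,-1],[0,0,-0.004,0,0,0,-1],[0,0,-0.006,0,0,0,-1],[0,0,-0.006,0,0,0,-1]]'
```

```text
t: 10.68
tcp_pos: [0.5988, -0.0416, 0.1776]
ee_rot: [-1.57, -0.003, 0.003]
ft_force: [0.1, -0.2, 0.6]
grip_width: 0.0002
t: 11.02
tcp_pos: [0.5991, -0.0417, 0.1722]
ee_rot: [-1.57, -0.004, 0.003]
ft_force: [-0.5, -0.2, -1.1]
grip_width: -0.0002
t: 11.35
tcp_pos: [0.5998, -0.0421, 0.1688]
ee_rot: [-1.571, -0.007, 0.003]
ft_force: [-2.7, -0.6, 11.2]
grip_width: 0.0
```

There is no contact at z 0.172 and firm contact at 0.169, so the lever did not spring back. I'll lift, check the camera's place and hand in.

```bash
python3 -m handwheel '[[0,0,0.03,0,0,0,-1],[0,0,0.07,0,0,0,-1],[0,0,0.11,0,0,0,-1],[0,0.02,0.13,0,0,0,-1],[0,0.04,0.15,0,0,0,-1],[0,0.04,0.15,0,0,0,-1],[0,0.04,0.15,0,0,0,-1]]'; python3 - <<'E'
from h import *
w=cap("wrist"); cv2.imwrite('pics/wrist9.png',w['color'][:,:,::-1]);s=cap("side"); cv2.imwrite('pics/side9.png',s['color'][:,:,::-1])
a=cv2.imread('pics/side0.png');d=cv2.absdiff(a,s['color'][:,:,::-1])[170:330,200:400]
cv2.imwrite('pics/d.png',cv2.resize(np.hstack([a[170:330,200:400],s['color'][170:330,200:400,::-1]]),None,fx=2,fy=2))
E
```

```text
t: 11.93
tcp_pos: [0.6002, -0.0016, 0.32]
ee_rot: [-1.572, -0.01, 0.004]
ft_force: [-1.0, -1.3, -0.6]
grip_width: 0.0001
```

View pics/wrist9.png

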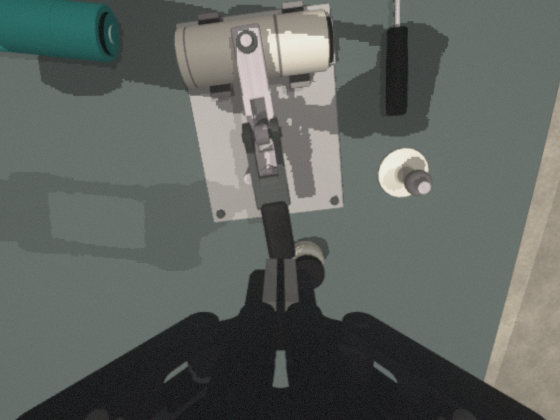

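View pics/d.png

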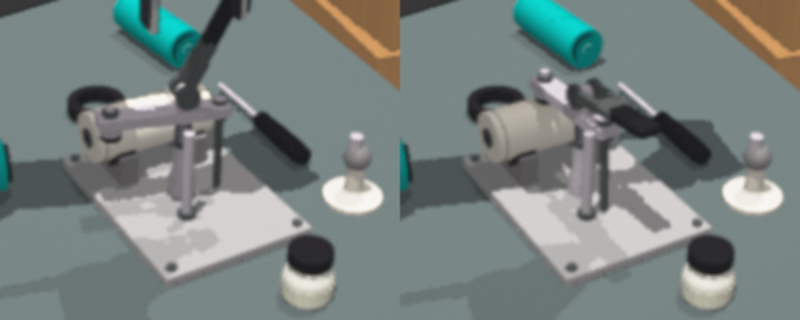

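The nut at wrist (247,40) lies over the barrel, and the strap is square across it. The lever lies straight back to (280,255). Camera, jar, bracket, screwdriver and tape look unmoved between the first and last side views.

```bash
python3 -c "
from station import bot
print(bot.job_done())"
```

```text
the job is handed in; nothing more can be done
None
```

The strap is over the camera against its stop, the cam lever is fully down, and the job was handed in at about 12 s. No verdict was reported.

- **Strap:** I swung it with the shut fingers. At the stop, the tool moved only 0.7 mm for a further 6 mm of commanded push. The strap's direction measured about 96.9°, against the 96.5° expected.
- **Lever:** It was still open, at about 66° elevation, when the strap reached the stop. I pushed it down to a hard stop at 38 N. A second touch found firm contact at the same height, so it had not sprung back.
- **Disagreement in the lever angle:** The side view gave about 7° and the scene view about 4°, against 5° for fully down. That is within the calibration error, so I relied on the contact check.
- **Foot force:** I could not measure how hard the foot presses on the camera. I inferred it from the lever being at its stop.
- **Surroundings:** Comparing the first and last side views by eye, the camera and the loose things had not moved. The robot was clear of everything when I handed in.

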